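Stand the tipped machine legs up in the feed lane

TASK

Two machine legs have tipped over in the feed lane beside the tube grinder. Stand both upright on their foot plates in the empty places of the row, foot plate square to the back fence and no more than a finger's width (15 mm) from it like their neighbours. Leave the pieces that stand in the lane and everything else on the bench where they are.

Things in the scene. Friction and masses are not known exactly. Their poses are not given: they have to be found in the camera images.
- lane: Feed lane, fixed: aluminium sheet on the bench, its top face at z = 4 mm. Own x points across the lane to the back fence, y along the lane. Origin on the bench top; the sheet runs from x = -125 to 105 mm and y = -274 to 186 mm. Its x = -125 side is open. End cheeks 34 mm high close the row at both ends: inner faces at y = -266 and 178 mm, from x = 7 to 93 mm.
- lane_row (a point): A point of the row, on the lane's sheet: x = 50 mm, y = 0 in the lane's frame, same axes. The row has five places on the line x = 50, at y = -220, -132, -44, 44 and 132 mm of the lane. Three hold upright pieces, each within about 10 mm of its place; the foot plates of the two tipped legs lie in the other two.
- lane_fence (a point): On the grey back fence's front face at its top edge: x = 86 mm, y = 0, z = 34 mm in the lane's frame, same axes. The fence is 12 mm thick and as long as the sheet, parallel to the lane's y.
- lane_lamp (a point): On the underside of the grey lamp bar that runs along the whole row above it (lane x = 85, y = 0, z = 222 mm): 45 mm wide (lane x = 62 to 108 mm), 25 mm thick, on posts 20 mm square at lane x = 110, y = -264 and 176 mm. It leaves no room for a vertical tool over the row: the tool must lean back to the open side.
- tipped_a_mid (a point): Machine leg: steel tube 44 mm across on a square foot plate 60 x 60 x 8 mm; 126 mm long in all, 0.45 kg. Tipped: it lies on the sheet, plate on edge near the row line, free end towards the open side (turned up to 0.35 rad) and sloping 4 degrees down to the sheet. At lane y = -132 or -44 mm. Point: on the axis, 63 mm from the plate's underside. Own z: from plate to free end; x, y along the plate's sides.
- tipped_b_mid (a point): The other tipped leg: same shape, size, axes and point as tipped_a_mid, lying the same way, at lane y = 44 or 132 mm.
- leg_end_mid (a point): Neighbour, not to be moved: the same kind of leg, same axes and point, standing upright at the end place, lane y = -220 mm.
- leg_side_mid (a point): Neighbour, not to be moved: the same kind of leg, same axes and point, standing upright at lane y = 44 or 132 mm.
- tin: Grey tin standing upright at one of the places lane y = -132 and -44 mm, not to be moved: 54 mm in diameter, 108 mm high. Origin at the centre of its underside, z up.
- spray: Bystander: spray can standing on the bench on the robot's left, 56 mm in diameter, 170 mm high. Origin at the centre of its underside.
- flap_disc: Bystander: sanding flap disc lying flat on the bench, 114 mm in diameter, 14 mm thick. Origin at the centre of its underside.
- wire_brush: Bystander: brush lying on the bench on the robot's left, 190 mm long along its own x. Origin under its middle.
- spanner: Bystander: spanner lying left of the lane, 180 mm long along its own x. Origin under its middle.
- belt_box: Bystander: cardboard box on the robot's right, 90 x 130 x 60 mm high. Origin at the centre of its underside.

How it is judged:
By the outcome, as a careful person would: the job done as asked, in the order asked, and still so for the second after the job is handed in, with the robot touching nothing.
It also fails if it takes over 72 s, if anything falls off the work surface, if the arm or the gripper's body presses on something with over 40 N, if the wrist force passes 120 N, or if a joint passes its speed limit or range.

ROBOT

A 6-joint arm with a two-finger parallel gripper is mounted at the origin on the work surface. World frame = base frame: x ahead of the robot, y to its left, z up, the work surface at z = 0. Lengths are in m, angles in rad, forces in N, time in s.
With the tool pointing down it reaches from about 0.35 to 0.8 m from the base axis. Payload 7.3 kg.
Tool frame: the origin (TCP) lies between the finger pads; the fingertips stand 25 mm ahead of it and the grasp point (between the pads) lies 6 mm ahead of it (r.tip_extent is the distance from the TCP to the fingertips, in m); z points along the fingers, y is the direction in which the jaws open and shut (so a half turn about z gives the same grasp; the last joint's range is limited). The gripper opens to 85 mm and grips with 20 to 120 N. Pads are 22 mm wide; open, the fingers measure 114 mm over their backs; the gripper's body (76 mm by 85 mm) begins 54 mm behind the grasp point. The pads swing forward as they close: fully open they stand 13 mm farther back than shut.
Start: joints at [1.179, 0.342, 1.524, -0, 1.275, -0.146], TCP at [0.128, 0.509, 0.256] pointing down, gripper open.
Joint ranges: [-2.53, 2.53], [-0.77, 2.02], [0.04, 2.7], [-1, 4.14], [0.28, 2.66], [-3.11, 3.11]. Speed limits (rad/s): [2.57, 2.57, 3.14, 3.14, 3.14, 3.14].

INTERFACE

Orientations are given as a unit quaternion [x, y, z, w].
In Python, from workcell import r, command_gripper, optics gives the robot as it stands. The module is installed in compiled form; this text tells all that it offers. Calls block until the motion is done:
- r.reach(position, orientation): joint-space move of the TCP to a pose.
- r.move_straight(position, orientation=None, speed=0.15, max_force=None): straight line of the TCP; orientation=None keeps the orientation; speed is the mean speed in m/s. With max_force (N) it stops when the force on the tool has changed by that much, and returns True; else False.
- r.movej(angles): joint-space move.
- command_gripper(opening, force=None): finger opening in m; force is the grip in N (None keeps the last); returns when the fingers have stopped.
- r.hold(seconds).
- r.solve_ik(position, orientation): joint angles nearest the present ones, or None.
- r.read_state(): the state.
- optics.get_image(name): name is "scene" or "side" or "wrist"; returns (picture, depth): 384x512x3 uint8, red, green, blue; 384x512 float32, m along the optical axis (not along the pixel's ray), 0 where there is no reading.
- optics.camera_model(name): a dict with "K" (3x3 intrinsics, pixels), "R" (3x3) and "t" (3): a world point X has camera coordinates R X + t; the wrist camera has in their place "tool_from_camera" (4x4, takes a point from camera to tool coordinates, whose origin is the TCP and whose axes are the flange's). Camera axes: x right, y down, z forward; pixel columns grow to the right and rows downward; lengths in m; the calibration is good to about 2 mm. A picture is of the moment at which its call begins: read the wrist's pose just before it. camera_model takes no time and is no camera call.
A pose or a line that the arm cannot do raises r.PlanningError and nothing moves.
- r.finish_job(): hands the job in, once; it reports no verdict.
The state is a dict: "time_s": time; "joint_positions": joint angles; "dq": joint speeds; "tau": joint torques, N m; "eef_pos": TCP position; "eef_rot": TCP orientation; "contact_force": force on the tool from outside, world axes, zero at the start; "torque": the same for the moment, N m; "grip_width": finger opening in m.
Only numpy, scipy, OpenCV 4.12 (cv2) and the standard library are available. Lean on these libraries where they do the work, as an engineer would, in place of code of your own. Each camera call takes 0.05 s, during which the arm holds its last target.

## Working session

There is one attempt and no reset: what is moved stays moved. The work goes in short steps, each a Python script; the robot and the scene stay as the last script left them, time stands still between calls to the robot, and variables do not carry over. Pictures are saved under pics/ and viewed, and the job is handed in when it is done.

```bash
mkdir -p pics; python3 - <<'E'
from workcell import r, command_gripper, optics
import cv2, numpy as np
s=r.read_state();print(s['time_s'],s['eef_pos'],s['eef_rot'],s['grip_width'],r.tip_extent)
for n in ['scene','side','wrist']:
    p,d=optics.get_image(n)
    cv2.imwrite(f'pics/{n}0.png',cv2.cvtColor(p,cv2.COLOR_RGB2BGR)); np.save(f'pics/{n}0.npy',d); print(n,optics.camera_model(n), (d>0).mean())
E
```

```text
0.0 [0.12757485 0.50886837 0.25561495] [ 1.22609856e-01  9.92454628e-01 -7.65250035e-04 -2.19039438e-04] 0.08527441519297432 0.025
scene {'K': array([[473.90111746,   0.        , 257.00696075],
       [  0.        , 473.90111746, 193.14691218],
       [  0.        ,   0.        ,   1.        ]]), 'R': array([[ 0.28807185, -0.95760207, -0.0035896 ],
       [-0.89969678, -0.26936483, -0.34349424],
       [ 0.32796388,  0.10218057, -0.93914792]]), 't': array([-0.17925175,  0.51877967,  1.49869292])} 0.9958648681640625
side {'K': array([[388.04862485,   0.        , 250.99104217],
       [  0.        , 388.04862485, 195.68735433],
       [  0.        ,   0.        ,   1.        ]]), 'R': array([[ 0.92911249, -0.36971644,  0.00772894],
       [-0.19409912, -0.50535591, -0.8407978 ],
       [ 0.31476263,  0.77969556, -0.54129412]]), 't': array([-0.50514037,  0.21965864,  1.33392778])} 0.996063232421875
wrist {'K': array([[310.04365907,   0.        , 256.28579117],
       [  0.        , 310.04365907, 194.32485573],
       [  0.        ,   0.        ,   1.        ]]), 'tool_from_camera': array([[ 2.74560508e-04, -9.47110433e-01, -3.20907700e-01,
         8.19647609e-02],
       [ 9.99999953e-01,  3.04529432e-04, -4.31978014e-05,
         4.11231111e-04],
       [ 1.38638928e-04, -3.20907673e-01,  9.47110472e-01,
        -1.17313810e-01],
       [ 0.00000000e+00,  0.00000000e+00,  0.00000000e+00,
         1.00000000e+00]])} 0.9959055582682291
```

View pics/scene0.png

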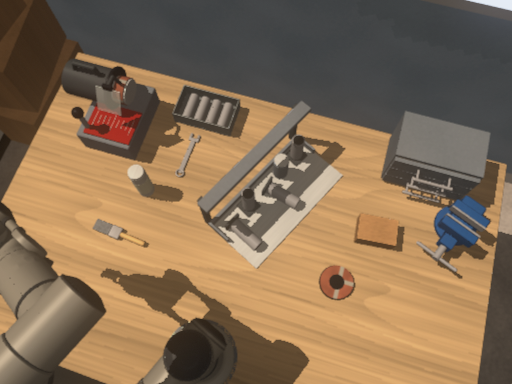

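View pics/side0.png

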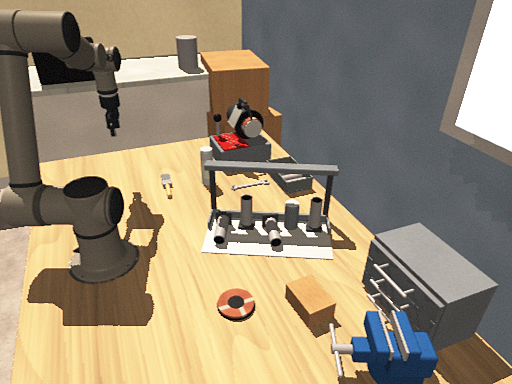

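View pics/wrist0.png

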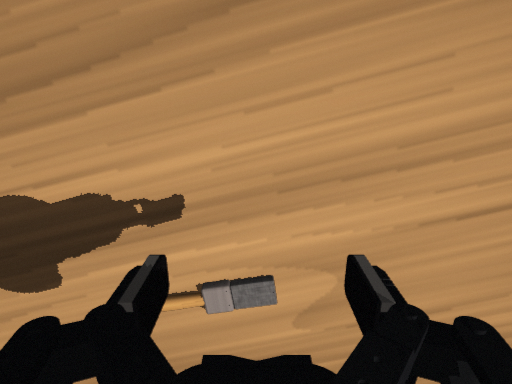

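The scene view shows the lane at about pixels (200–342, 105–266), with its lamp bar on the upper-left side. The tipped legs lie near (243,233) and (285,195). Uprights stand near (249,198), (281,167) and (297,148). I'll zoom in and work with the depth next.

```bash
cat > h.py <<'E'
import numpy as np, cv2
from workcell import r, command_gripper, optics
from scipy.spatial.transform import Rotation as Rot
def cloud(n,d,cm=None,T=None):
    cm=cm or optics.camera_model(n); K=cm['K']
    v,u=np.indices(d.shape); 
    P=np.stack([(u-K[0,2])/K[0,0]*d,(v-K[1,2])/K[1,1]*d,d],-1)
    if T is None: return (P-cm['t'])@cm['R']
    return P@T[:3,:3].T+T[:3,3]
E
python3 - <<'E'
import numpy as np,cv2
from h import *
for n,(a,b,c,d) in dict(scene=(180,90,360,280),side=(190,150,350,265)).items():
    p=cv2.imread(f'pics/{n}0.png')[b:d,a:c]; cv2.imwrite(f'pics/{n}0z.png',cv2.resize(p,None,fx=4 if n=='side' else 3.1,fy=4 if n=='side' else 3.1,interpolation=cv2.INTER_CUBIC))
for n in ['scene','side']:
    D=np.load(f'pics/{n}0.npy'); P=cloud(n,D); 
    print(n,[ (q,P[q[1],q[0]].round(3)) for q in ([(258,262),(337,178),(100,200),(300,300)] if n=='scene' else [(207,252),(328,253),(150,200)])])
E
```

```text
scene [((258, 262), array([ 0.344, -0.087, -0.002])), ((337, 178), array([ 0.718, -0.272,  0.001])), ((100, 200), array([ 0.396,  0.514, -0.001])), ((300, 300), array([ 0.263, -0.256, -0.003]))]
side [((207, 252), array([ 0.339, -0.095,  0.005])), ((328, 253), array([ 0.733, -0.255,  0.006])), ((150, 200), array([0.208, 0.314, 0.003]))]
```

View pics/scene0z.png

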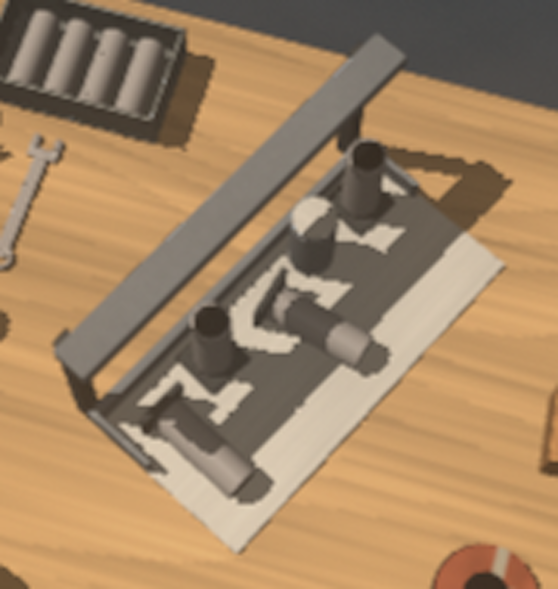

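View pics/side0z.png

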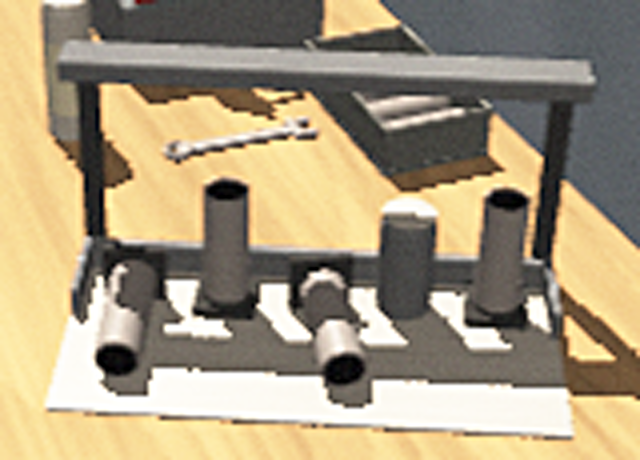

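The views show the lane with its open side towards world -y. That puts tipped_b at lane y=132, leg_side at 44, tipped_a at -44, the tin at -132 and leg_end at -220. I'll get a rough lane pose, then take a wrist look from the open side and check IK.

```bash
cat >> h.py <<'E'
def lane(c1=(0.33,-0.10),c2=(0.735,-0.27)):
    c1=np.array(c1);c2=np.array(c2);Y=(c1-c2)/np.linalg.norm(c1-c2);X=np.array([Y[1],-Y[0]])
    return X,Y,(c1+c2)/2+.125*X+.044*Y
def ori(yaw,t,sgn=1):
    """tool approach: heading yaw (world), down, leaning back t from vertical; jaw (y) horizontal"""
    X=np.array([np.cos(yaw),np.sin(yaw),0]);Y=np.array([-X[1],X[0],0])*sgn;z=np.sin(t)*X-np.cos(t)*np.array([0,0,1.])
    return Rot.from_matrix(np.c_[np.cross(Y,z),Y,z])
def wcloud(d):
    pass
E
python3 - <<'E'
from h import *
X,Y,O=lane();print(X,Y,O)
yaw=np.arctan2(X[1],X[0])
for t in (.5,.6,.7):
  for sg in (1,-1):
    q=ori(yaw,t,sg).as_quat()
    for y in (.132,-.044):
      for (x,z) in ((-.05,.03),(.05,.11),(-.1,.3)):
        w=O+x*X+y*Y
        s=r.solve_ik([*w,z],q); print(t,sg,y,x,z,None if s is None else np.round(s,2))
E
```

```text
[0.38703894 0.92206337] [-0.92206337  0.38703894] [ 0.54030908 -0.05271237]
0.5 1 0.132 -0.05 0.03 [-0.67  0.57  2.17  0.78  0.72  2.19]
0.5 1 0.132 0.05 0.11 [-0.41  0.39  2.1   0.73  0.81  2.58]
0.5 1 0.132 -0.1 0.3 [-0.79  0.09  1.83  0.46  1.44  2.64]
0.5 1 -0.044 -0.05 0.03 [-0.58  0.74  1.68  0.63  0.93  2.52]
0.5 1 -0.044 0.05 0.11 [-0.4   0.62  1.62  0.61  1.    2.77]
0.5 1 -0.044 -0.1 0.3 [-0.67  0.42  1.39  0.48  1.49  2.79]
0.5 -1 0.132 -0.05 0.03 [-0.67  0.57  2.17  0.78  0.72 -0.95]
0.5 -1 0.132 0.05 0.11 [-0.41  0.39  2.1   0.73  0.81 -0.56]
0.5 -1 0.132 -0.1 0.3 [-0.79  0.09  1.83  0.46  1.44 -0.51]
0.5 -1 -0.044 -0.05 0.03 [-0.58  0.74  1.68  0.63  0.93 -0.62]
0.5 -1 -0.044 0.05 0.11 [-0.4   0.62  1.62  0.61  1.   -0.37]
0.5 -1 -0.044 -0.1 0.3 [-0.67  0.42  1.39  0.48  1.49 -0.35]
0.6 1 0.132 -0.05 0.03 [-0.73  0.61  2.16  0.85  0.79  2.07]
0.6 1 0.132 0.05 0.11 [-0.47  0.41  2.12  0.84  0.86  2.42]
0.6 1 0.132 -0.1 0.3 [-0.85  0.12  1.84  0.54  1.48  2.56]
0.6 1 -0.044 -0.05 0.03 [-0.63  0.76  1.68  0.72  0.99  2.42]
0.6 1 -0.044 0.05 0.11 [-0.45  0.64  1.64  0.72  1
[... 471 characters left out ...]
0.65  2.16  0.9   0.87  1.97]
0.7 1 0.132 0.05 0.11 [-0.53  0.45  2.14  0.93  0.92  2.28]
0.7 1 0.132 -0.1 0.3 [-0.9   0.15  1.86  0.6   1.53  2.49]
0.7 1 -0.044 -0.05 0.03 [-0.67  0.8   1.67  0.79  1.06  2.33]
0.7 1 -0.044 0.05 0.11 [-0.49  0.66  1.66  0.82  1.08  2.55]
0.7 1 -0.044 -0.1 0.3 [-0.75  0.46  1.42  0.65  1.56  2.68]
0.7 -1 0.132 -0.05 0.03 [-0.79  0.65  2.16  0.9   0.87 -1.17]
0.7 -1 0.132 0.05 0.11 [-0.53  0.45  2.14  0.93  0.92 -0.86]
0.7 -1 0.132 -0.1 0.3 [-0.9   0.15  1.86  0.6   1.53 -0.65]
0.7 -1 -0.044 -0.05 0.03 [-0.67  0.8   1.67  0.79  1.06 -0.81]
0.7 -1 -0.044 0.05 0.11 [-0.49  0.66  1.66  0.82  1.08 -0.59]
0.7 -1 -0.044 -0.1 0.3 [-0.75  0.46  1.42  0.65  1.56 -0.46]
```

```bash
python3 - <<'E'
from h import *
X,Y,O=lane();yaw=np.arctan2(X[1],X[0])
s=r.read_state();p=s['eef_pos'];
r.move_straight([p[0],p[1]-.06,.42],speed=.3)
w=O-.13*X+.044*Y
r.reach([*w,.34],ori(yaw,.2).as_quat())
r.hold(.2)
s=r.read_state();print(s['time_s'],s['eef_pos'],s['eef_rot'],s['joint_positions'],s['contact_force'])
p,d=optics.get_image('wrist')
cv2.imwrite('pics/w1.png',cv2.cvtColor(p,cv2.COLOR_RGB2BGR)); np.savez('pics/w1.npz',d=d,pos=s['eef_pos'],rot=s['eef_rot'])
E
```

```text
3.7 [ 0.44954937 -0.15513832  0.34004354] [-0.55128104  0.8283252   0.05526611  0.08313988] [-0.61435965  0.1970052   1.50703003  0.19599265  1.48296701  2.90189514] [ 0.41193474 -0.14333341 -0.30751723]
```

View pics/w1.png

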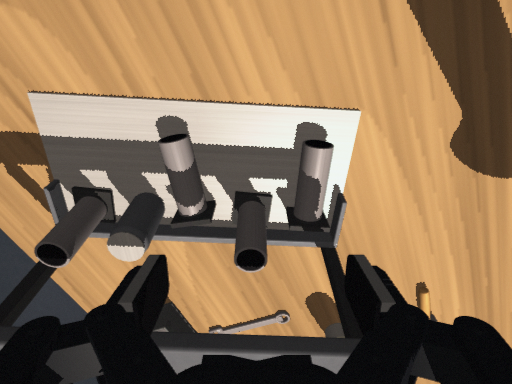

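The wrist view looks from the open side with the fence at the bottom. The sheet's open edge runs (29,92)–(360,110). Tipped legs are at (185,175) and (315,180), and the uprights at (75,230), (135,225) and (252,230). Next I'll compute the lane fit and the leg poses.

```bash
cat >> h.py <<'E'
def Tw(pos,rot):
    T=np.eye(4);T[:3,:3]=Rot.from_quat(rot).as_matrix();T[:3,3]=pos
    return T@np.array(optics.camera_model('wrist')['tool_from_camera'])
def cast(uv,z,T):
    K=optics.camera_model('wrist')['K'];uv=np.atleast_2d(uv).astype(float)
    dr=np.c_[(uv-K[:2,2])/K[0,0],np.ones(len(uv))]@T[:3,:3].T
    return T[:3,3]+dr*((z-T[2,3])/dr[:,2])[:,None]
E
python3 - <<'E'
from h import *
f=np.load('pics/w1.npz');d=f['d'];T=Tw(f['pos'],f['rot']);im=cv2.imread('pics/w1.png')
P=cloud('wrist',d,T=T)
hsv=cv2.cvtColor(im,cv2.COLOR_BGR2HSV)
# open edge of the sheet: per column first bright unsaturated pixel
pts=[]
for u in range(40,352,3):
    col=(hsv[60:135,u,1]<60)&(hsv[60:135,u,2]>150); 
    k=np.argmax(col) ; 
    if col[k:k+4].all(): pts.append((u,60+k-.5))
q=cast(pts,.004,T)[:,:2]
l=cv2.fitLine(q.astype(np.float32),cv2.DIST_HUBER,0,.01,.01).ravel();Yv=l[:2]*(-np.sign(l[0]))
X=np.array([Yv[1],-Yv[0]]);print('Y',Yv,'resid',np.std((q-l[2:])@X))
xe=l[2:]@X
# y ends from corners in image
cs=[(29,92),(360,110)];c=cast(cs,.004,T)[:,:2];print('corner y',c@Yv, np.ptp(c@Yv))
ym=(c@Yv).mean()+.044
O=(xe+.125)*X+ym*Yv
print('O',O,'yaw',np.arctan2(X[1],X[0]))
L=np.dstack([(P[...,:2]-O)@X,(P[...,:2]-O)@Yv,P[...,2]])
np.save('pics/L1.npy',L)
bands=dict(fence=(L[...,2]>.015)&(L[...,2]<.028)&(L[...,0]>.07)&(L[...,0]<.1)&(abs(L[...,1]+.05)<.2))
s=L[bands['fence']];print('fence',np.percentile(s[:,0],[2,10,50,90]))
g=(abs(L[...,0]-0)<.1)&(L[...,1]>-.25)&(L[...,1]<.17)&(L[...,2]<.01);print('sheet z',np.median(L[g][:,2]),len(L[g]))
E
```

```text
Y [-0.90073794  0.43436295] resid 0.0004102986380039842
corner y [-0.78268758 -0.32750201] 0.4551855702019197
O [ 0.54086799 -0.05505643] yaw 1.1214654
fence [0.08515916 0.08553953 0.08634954 0.08709833]
sheet z 0.003916505076930754 19688
```

```bash
python3 - <<'E'
from h import *
L=np.load('pics/L1.npy')
x,y,z=L[...,0],L[...,1],L[...,2]
m=(x>.02)&(x<.08)&(z>.01)&(z<.036)
for lo,hi in ((-.29,-.25),(.16,.2)):
    k=m&(y>lo)&(y<hi);print('cheek',np.percentile(L[k][:,1],[5,50,95]),k.sum())
yr=np.zeros(0)
for n,yc in (('a',-.044),('b',.132)):
    k=(abs(y-yc)<.06)&(x>-.12)&(x<.08)&(z>.015)&(z<.075)
    lab=cv2.connectedComponents(k.astype(np.uint8))
    ids=np.bincount(lab[1][k]);i=ids.argmax();k=lab[1]==i
    q=L[k]; t=q[(q[:,0]<.015)]
    print(n,len(q),'x',np.percentile(q[:,0],[1,50,99]),'z max',np.percentile(q[:,2],99))
    # tube axis: top ridge points -> xy line by slices along x using extents of y
    tt=[]
    for xs in np.arange(-.06,.02,.008):
        s=t[abs(t[:,0]-xs)<.004]
        if len(s)>15:
            # circle fit top: known r
            A=np.c_[s[:,1],s[:,2],np.ones(len(s))];b=(s[:,1]**2+s[:,2]**2);c=np.linalg.lstsq(A,b,rcond=None)[0]
            yc_,zc=c[0]/2,c[1]/2;tt.append((xs,yc_,zc,np.sqrt(c[2]+yc_**2+zc**2),s[:,1].min(),s[:,1].max(),s[:,2].max()))
    tt=np.array(tt);print(tt.round(4))
    mid=tt[1:-1]
    print('slope circ',np.polyfit(mid[:,0],mid[:,1],1),'mid',np.polyfit(mid[:,0],(mid[:,4]+mid[:,5])/2,1))
    pl=q[(q[:,0]>.015)];print('plate y',np.percentile(pl[:,1],[1,99]),'top plate', pl[pl[:,2]>.055][:, :2].mean(0) if (pl[:,2]>.055).any() else None)
for n,yc,h in (('end',-.22,.13),('tin',-.132,.112),('side',.044,.13)):
    k=(abs(y-yc)<.04)&(abs(x-.05)<.04)&(z>.04)&(z<h+.01); q=L[k]; print(n,'x',np.percentile(q[:,0],[1,99]),'y',np.percentile(q[:,1],[1,99]),'z',np.percentile(q[:,2],99))
E
```

```text
cheek [-0.27256908 -0.2671595  -0.2661411 ] 402
cheek [0.17683252 0.17765201 0.18375914] 291
a 2998 x [-0.08188225 -0.02037368  0.0431853 ] z max 0.06464199445351825
[[-0.06   -0.071   0.0269  0.0221 -0.0921 -0.0481  0.0504]
 [-0.052  -0.0692  0.028   0.0217 -0.0904 -0.0468  0.0512]
 [-0.044  -0.0676  0.0281  0.022  -0.0881 -0.0446  0.051 ]
 [-0.036  -0.066   0.0285  0.0222 -0.0874 -0.043   0.0523]
 [-0.028  -0.0642  0.0293  0.0219 -0.0846 -0.0418  0.0526]
 [-0.02   -0.0624  0.0299  0.0219 -0.0834 -0.04    0.0536]
 [-0.012  -0.0608  0.0305  0.022  -0.0816 -0.038   0.0538]
 [-0.004  -0.0591  0.0311  0.0219 -0.0796 -0.0365  0.0545]
 [ 0.004  -0.0575  0.0315  0.0221 -0.0788 -0.0349  0.0547]
 [ 0.012  -0.0557  0.0325  0.0217 -0.0759 -0.0337  0.0552]]
slope circ [ 0.21106592 -0.05826663] mid [ 0.21052583 -0.05741764]
plate y [-0.07959849 -0.02046152] top plate [ 0.03632759 -0.04984044]
b 2900 x [-0.08217882 -0.02044408  0.04196756] z max 0.06447402223558005
[[-0.06    0.1273  0.0274  0.0216  0.1054  0.148   0.0503]
 [-0.052   0.1271  0.0282  0.0214  0.1051  0.1484  0.0511]
 [-0.044   0.1271  0.0286  0.0215  0.1053  0.1473  0.0514]
 [-0.036   0.1271  0.0293  0.0214  0.1053  0.1476  0.0522]
 [-0.028   0.1271  0.0294  0.0217  0.105   0.147   0.0523]
 [-0.02    0.127   0.0302  0.0216  0.1053  0.148   0.0534]
 [-0.012   0.1268  0.0307  0.0216  0.1052  0.1466  0.0532]
 [-0.004   0.1269  0.0311  0.0217  0.1048  0.1472  0.0535]
 [ 0.004   0.1269  0.0317  0.0216  0.1053  0.1474  0.0545]
 [ 0.012   0.1268  0.0324  0.0216  0.1049  0.1468  0.0557]]
slope circ [-0.00514659  0.12686753] mid [-0.00747068  0.12611278]
plate y [0.09665036 0.15599923] top plate [0.03681402 0.12579015]
end x [0.02817423 0.06933055] y [-0.23658144 -0.19580727] z 0.13159617645250288
tin x [0.02160598 0.07013542] y [-0.15190859 -0.10334691] z 0.11327667280694981
side x [0.02291243 0.06440329] y [0.01846091 0.06041939] z 0.13157939922245618
```

Leg b has yaw ≈ 0 at lane y=127 mm, with its underside at x≈42 mm. Leg a has its axis turned 0.21 rad, also with its underside at x≈42 mm.

For each leg I'll:
1. Grip near the free end with the tool leaning back.
2. Tow the leg back about 22 mm.
3. Swing it up about its plate edge, letting it pivot in the pads.
4. Square it to the fence and set it down.

Leg b goes first.

```bash
cat >> h.py <<'E'
YAW=1.1214654; O2=np.array([.54086799,-.05505643]); XL=np.array([np.cos(YAW),np.sin(YAW)]); YL=np.array([-XL[1],XL[0]])
TL=.6; OFF=.010; S=.100
def W(p): return np.array([*(O2+p[0]*XL+p[1]*YL),p[2]])
def tcp(g,ly=0.,t=TL,back=0.):
    """tool pose with pad point g (lane coords), heading turned ly in the lane"""
    R=ori(YAW+ly,t); a=R.as_matrix()[:,2]
    return W(g)-(OFF+back)*a, R.as_quat()
def arc(xy,ly,phi):
    """pad point, pivot edge middle at xy (lane), leg heading ly, elevation phi"""
    h=np.array([np.cos(ly),np.sin(ly)]); k=-S*np.cos(phi)+.03*np.sin(phi)
    return np.array([*(np.array(xy)+k*h),.004+S*np.sin(phi)+.03*np.cos(phi)])
def st(tag):
    s=r.read_state();print(tag,round(s['time_s'],2),'F',np.round(s['contact_force'],1),'grip',round(s['grip_width'],4));return s
def snap(name):
    s=r.read_state();p,d=optics.get_image('wrist');cv2.imwrite(f'pics/{name}.png',cv2.cvtColor(p,cv2.COLOR_RGB2BGR));np.savez(f'pics/{name}.npz',d=d,pos=s['eef_pos'],rot=s['eef_rot'])
def both(name):
    o=[]
    for n,(a,b,c,d) in dict(scene=(180,90,360,280),side=(190,150,350,265)).items():
        p=cv2.cvtColor(optics.get_image(n)[0],cv2.COLOR_RGB2BGR)[b:d,a:c];o.append(cv2.resize(p,(390,int(390*(d-b)/(c-a))),interpolation=cv2.INTER_CUBIC))
    H=max(x.shape[0] for x in o);cv2.imwrite(f'pics/{name}.png',np.hstack([cv2.copyMakeBorder(x,0,H-x.shape[0],0,0,0) for x in o]))
E
python3 - <<'E'
from h import *
piv=(.042,.1269);ly=0.
g=arc(piv,ly,-np.radians(4));print(g)
command_gripper(.07,30)
r.reach(*tcp(g,ly,back=.09)); st('pre')
print(r.move_straight(*tcp(g,ly),speed=.1,max_force=8)); st('in')
command_gripper(.036,30); st('grip')
g2=g+[-.022,0,.001]
r.move_straight(*tcp(g2,ly),speed=.08); st('tow')
both('b1')
E
```

```text
[-0.0598491   0.1269      0.02695127]
pre 5.03 F [-0.5 -0.5  1.3] grip 0.07
False
in 6.08 F [ 0.2  0.5 -0.2] grip 0.0701
grip 6.43 F [-0.9 -1.7  4.6] grip 0.0427
tow 6.86 F [-0.3 -1.1 -1.4] grip 0.043
```

View pics/b1.png

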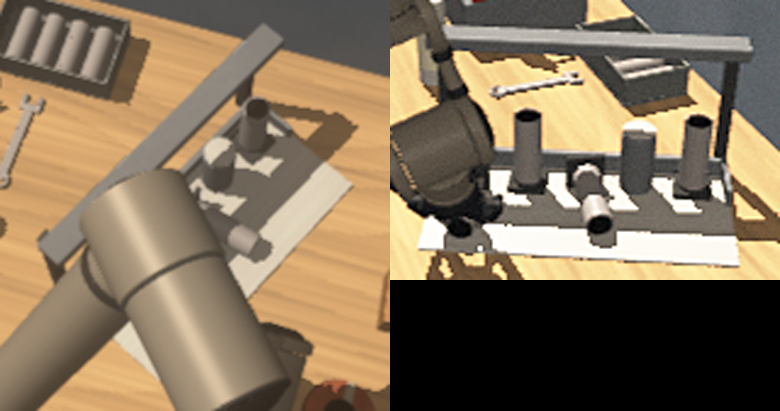

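Leg b is gripped and towed back, the arm is clear of the bar, and forces are small. I'll swing it up now.

```bash
python3 - <<'E'
from h import *
piv=(.020,.1269);ly=0.
for ph in (8,22,36,50,64,77,88):
    r.move_straight(*tcp(arc(piv,ly,np.radians(ph)),ly),speed=.09); st(ph)
snap('b2')
both('b2s')
E
```

```text
8 7.34 F [ 0.2  0.9 -3.9] grip 0.043
22 7.78 F [-0.6 -0.1 -4.2] grip 0.0432
36 8.21 F [ 0.7 -1.5 -4.6] grip 0.0432
50 8.64 F [-0.  -0.3 -3.5] grip 0.0427
64 9.07 F [-0.7 -0.6 -4.9] grip 0.0431
77 9.49 F [ 0.3 -0.  -4.7] grip 0.0427
88 9.87 F [-0.1  0.2 -3.7] grip 0.0432
```

View pics/b2.png

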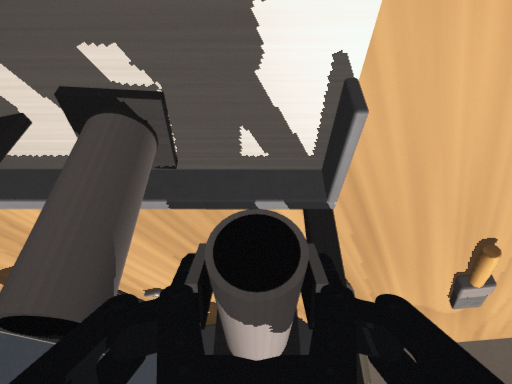

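View pics/b2s.png

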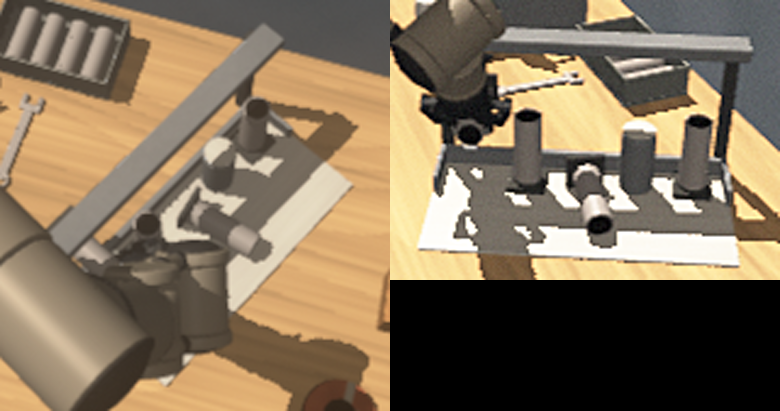

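The leg did not pivot. The side view shows it still horizontal, held at about 100 mm with its weight on the tool, and the friction in the pads is enough to hold it there. I'll back off to free space above the open side and see if a 20 N grip lets it swing plate-down.

```bash
python3 - <<'E'
from h import *
ly=0.
r.move_straight(*tcp([-.07,.1269,.14],ly),speed=.12); st('back')
command_gripper(.036,20); r.hold(.3); st('20N')
print('torque',r.read_state()['torque'])
both('b3s')
for t in (-.6,-.8,-.97,-1.1):
  for x in (-.07,-.15,-.2):
    for sg in (1,):
      p,q=tcp([x,.1269,.106],ly,t=t);s=r.solve_ik(p,q);print(t,x,None if s is None else np.round(s,2))
E
```

```text
back 11.18 F [-1.5  0.6 -4.5] grip 0.0428
20N 11.7 F [-1.1 -0.5 -3.5] grip 0.043
torque [-0.81086171  0.36824886  0.03611594]
-0.6 -0.07 [ 0.03  0.51  1.88 -0.59  1.12 -2.3 ]
-0.6 -0.15 [-0.14  0.46  2.   -0.69  1.01 -2.36]
-0.6 -0.2 [-0.25  0.43  2.05 -0.76  0.94 -2.4 ]
-0.8 -0.07 [ 0.11  0.62  1.83 -0.69  1.27 -2.17]
-0.8 -0.15 [-0.04  0.56  1.96 -0.8   1.15 -2.19]
-0.8 -0.2 [-0.15  0.54  2.03 -0.89  1.08 -2.2 ]
-0.97 -0.07 [ 0.16  0.71  1.78 -0.76  1.4  -2.09]
-0.97 -0.15 [ 0.02  0.66  1.93 -0.87  1.28 -2.08]
-0.97 -0.2 [-0.08  0.64  2.01 -0.96  1.21 -2.07]
-1.1 -0.07 [ 0.19  0.79  1.75 -0.8   1.5  -2.05]
-1.1 -0.15 [ 0.06  0.74  1.9  -0.92  1.38 -2.01]
-1.1 -0.2 None
```

View pics/b3s.png

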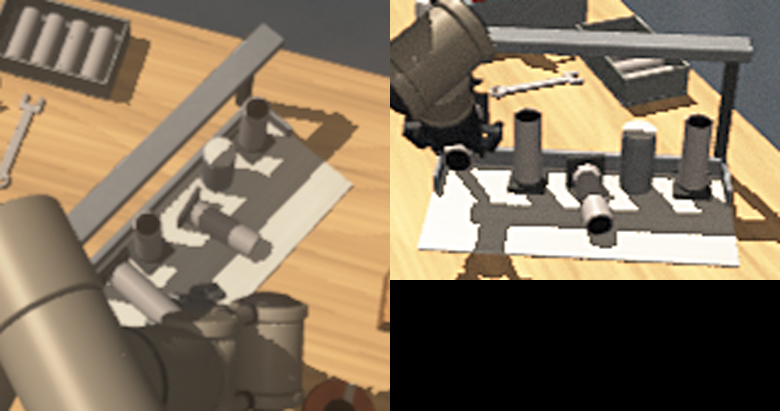

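Still horizontal at 20 N, so the grip holds the leg rigidly. New plan: use that rigid grip to rotate the leg upright on the open side of the sheet, with the tool leaning the other way. Then I'll regrasp leaning back and carry it into the row. First I'll check which in-hand headings are reachable without letting go.

```bash
python3 - <<'E'
from h import *
print(np.round(r.read_state()['joint_positions'],2))
# rigid leg: tool lean .6 while leg slope -4deg -> upright lean .6-(pi/2+.07)
tu=.6-(np.pi/2+.07)
for x,y in ((-.09,.12),(-.09,.0),(-.12,.05),(-.19,.1),(-.19,0)):
  for ly in np.radians([-135,-90,-60,-45,0,45,60,90,120,135,180]):
    p,q=tcp([x,y,.11],ly,t=tu);s=r.solve_ik(p,q)
    if s is not None: print(x,y,round(np.degrees(ly)),np.round(s,2))
E
```

```text
[-0.79  0.33  2.09  0.66  1.05  2.37]
-0.09 0.12 -135 [-0.73  0.79  1.63  0.43  1.69 -1.25]
-0.09 0.12 -90 [-0.42  0.89  1.39  0.03  1.91 -1.55]
-0.09 0.12 -60 [-0.22  0.88  1.4  -0.26  1.87 -1.8 ]
-0.09 0.12 -45 [-0.12  0.86  1.45 -0.4   1.8  -1.91]
-0.09 0.12 0 [ 0.14  0.74  1.79 -0.81  1.43 -2.08]
-0.09 0.12 135 [-1.19  0.62  2.61  1.67  1.05 -1.68]
-0.09 0.12 180 [-1.02  0.65  2.08  0.85  1.3  -1.21]
-0.09 0.0 -135 [-0.68  0.95  1.24  0.5   1.88 -1.1 ]
-0.09 0.0 -90 [-0.42  1.08  0.93  0.03  2.18 -1.54]
-0.09 0.0 -60 [-0.25  1.06  0.96 -0.33  2.11 -1.91]
-0.09 0.0 -45 [-0.17  1.03  1.05 -0.48  2.   -2.06]
-0.09 0.0 0 [ 0.03  0.84  1.5  -0.87  1.5  -2.26]
-0.09 0.0 90 [-0.38  0.59  2.49  3.22  0.98 -1.58]
-0.09 0.0 120 [-0.83  0.59  2.43  2.18  0.97 -1.46]
-0.09 0.0 135 [-0.93  0.6   2.3   1.72  0.99 -1.29]
-0.09 0.0 180 [-0.9   0.75  1.76  0.91  1.38 -1.  ]
-0.12 0.05 -135 [-0.75  0.88  1.4   0.43  1.82 -1.19]
-0.12 0.05 -90 [-0.46  0.98  1.15 -0.01  2.05 -1.59]
-0.12 0.05 -60 [-0.28  0.97  1.19 -0.33  1.97 -1.89]
-0.12 0.05 -45 [-0.19  0.93  1.27 -0.47  1.87 -2.01]
-0.12 0.05 0 
[... 511 characters left out ...]
19 0.1 60 [-0.21  0.62  2.62  3.87  1.11 -1.5 ]
-0.19 0.1 120 [-1.4   0.62  2.6   1.71  1.05 -1.66]
-0.19 0.1 135 [-1.4   0.59  2.42  1.34  1.07 -1.42]
-0.19 0.1 180 [-1.17  0.7   1.9   0.71  1.43 -1.17]
-0.19 0 -135 [-0.82  0.98  1.16  0.39  1.97 -1.19]
-0.19 0 -90 [-0.55  1.07  0.95 -0.11  2.16 -1.69]
-0.19 0 -60 [-0.38  1.02  1.06 -0.44  2.01 -2.01]
-0.19 0 -45 [-0.31  0.97  1.17 -0.57  1.88 -2.12]
-0.19 0 0 [-0.12  0.78  1.66 -0.99  1.36 -2.24]
-0.19 0 60 [-0.29  0.59  2.37  3.91  0.91 -1.71]
-0.19 0 90 [-0.77  0.6   2.54  2.82  1.03 -1.57]
-0.19 0 120 [-1.13  0.59  2.36  1.83  0.98 -1.36]
-0.19 0 135 [-1.17  0.62  2.2   1.45  1.05 -1.19]
-0.19 0 180 [-1.06  0.79  1.65  0.79  1.51 -1.01]
```

The -90° heading is a comfortable upright pose, and the plate is square so it suits the place equally well. I'll raise leg b, swing it upright in the air, set it on the sheet at lane (-85,115), release and back off.

```bash
python3 - <<'E'
from h import *
tu=.6-(np.pi/2+.07);H=-np.pi/2
command_gripper(.036,40)
r.move_straight(*tcp([-.15,.10,.30],0.),speed=.25); st('up')
r.reach(*tcp([-.085,.115,.26],H,t=tu)); st('rot')
r.move_straight(*tcp([-.085,.115,.125],H,t=tu),speed=.2); st('low')
snap('b4');both('b4s')
E
```

```text
up 12.89 F [-0.  -0.  -4.1] grip 0.0426
rot 16.28 F [-0.1 -0.2 -4.5] grip 0.0427
low 17.11 F [ 0.3  0.4 -3.9] grip 0.0432
```

View pics/b4s.png

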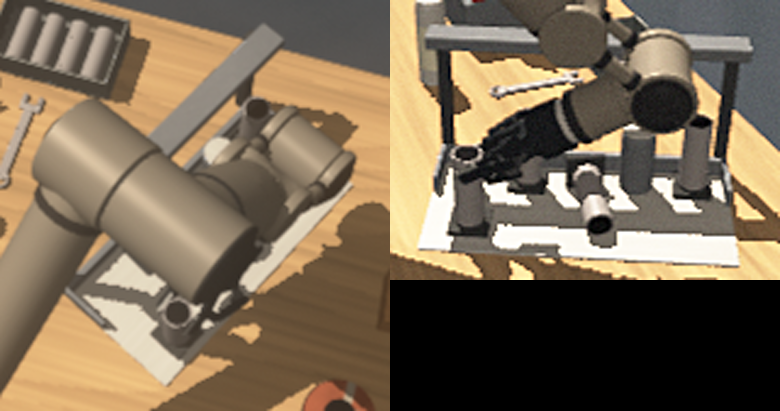

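View pics/b4.png

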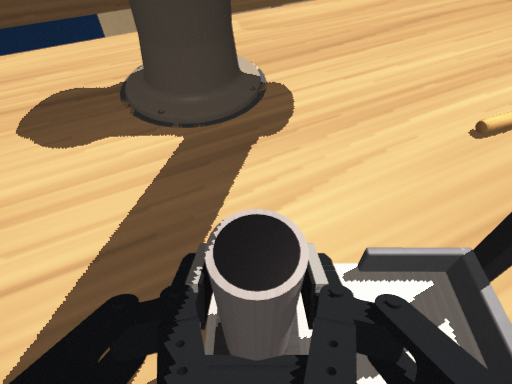

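Leg b is upright in the hand: the side view shows it at (470,190), just above the sheet. Lower, release and regrasp leaning back.

```bash
python3 - <<'E'
from h import *
tu=.6-(np.pi/2+.07);H=-np.pi/2
print(r.move_straight(*tcp([-.085,.115,.096],H,t=tu),speed=.03,max_force=6)); s=st('down'); 
a=Rot.from_quat(s['eef_rot']).as_matrix()[:,2]; print('pad z',(s['eef_pos']+OFF*a)[2])
command_gripper(.07,40); r.hold(.2)
e=s['eef_pos'];r.move_straight(e-.09*a,speed=.2)
r.move_straight(e-.09*a+[0,0,.16],speed=.3);st('off')
g=[-.085,.115,.106]
r.reach(*tcp(np.array(g)+[-.03,0,.14],0.,back=.02)); st('view')
snap('b5');both('b5s')
E
```

```text
True
down 17.87 F [ 1.1 -0.6  4. ] grip 0.0426
pad z 0.10907159604530264
off 19.73 F [0.2 0.1 0. ] grip 0.0698
view 23.09 F [-1.  -0.5  0.5] grip 0.0705
```

View pics/b5s.png

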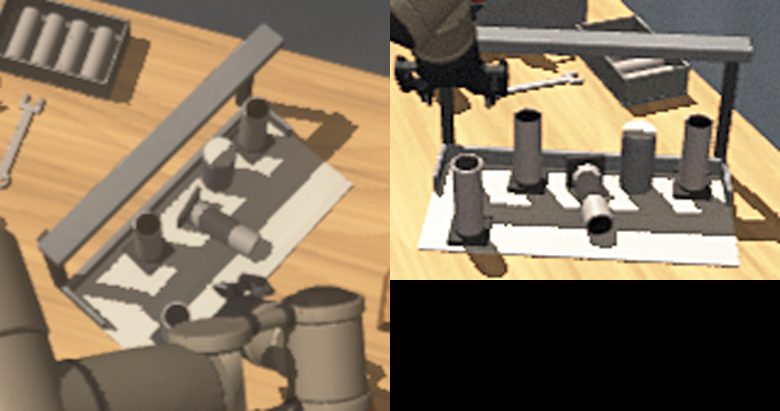

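View pics/b5.png

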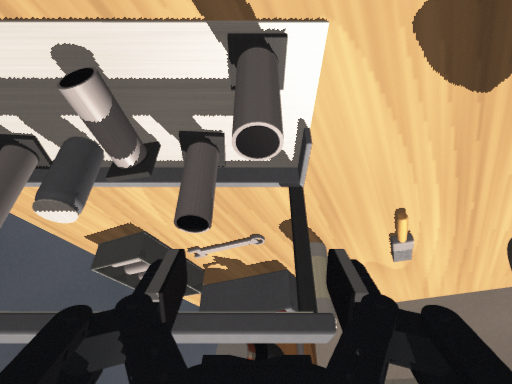

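Leg b stands upright at image (260,90), on the open strip. I'll measure its position and plate yaw.

```bash
cat >> h.py <<'E'
def lanecloud(name):
    f=np.load(f'pics/{name}.npz');T=Tw(f['pos'],f['rot']);P=cloud('wrist',f['d'],T=T)
    return np.dstack([(P[...,:2]-O2)@XL,(P[...,:2]-O2)@YL,P[...,2]])
def stand(L,c,name=''):
    """upright leg near lane point c: tube centre at two heights, plate front edge line/yaw/corners"""
    x,y,z=L[...,0],L[...,1],L[...,2]; near=(abs(x-c[0])<.045)&(abs(y-c[1])<.045)
    out=[]
    for lo,hi in ((.03,.06),(.09,.128)):
        q=L[near&(z>lo)&(z<hi)][:,:2]
        if len(q)<30: continue
        from scipy.optimize import least_squares
        # outer surface facing the camera, radius known
        f=least_squares(lambda p:np.hypot(q[:,0]-p[0],q[:,1]-p[1])-.022,[c[0],c[1]],loss='soft_l1',f_scale=.002);out.append(f.x)
    print(name,'centre low/high',np.round(out,4).tolist())
    k=near&(z>.008)&(z<.016); q=L[k][:,:2].astype(np.float32)
    if len(q)>40:
        rc=cv2.minAreaRect(q*1000);a=rc[2];a=(a+45)%90-45
        print(name,'plate rect c',np.round(rc[0],1),'size',np.round(rc[1],1),'yaw deg',round(a,2),'n',len(q))
        # front edge (min x) line
        ys=np.arange(q[:,1].min()+.005,q[:,1].max()-.005,.003)
        e=np.array([(q[abs(q[:,1]-v)<.002][:,0].min(),v) for v in ys if (abs(q[:,1]-v)<.002).any()],np.float32)
        l=cv2.fitLine(e,cv2.DIST_HUBER,0,.01,.01).ravel();print('   front edge yaw',round(np.degrees(np.arctan(-l[0]/l[1])),2),'x',l[2])
    return out
E
python3 - <<'E'
from h import *
L=lanecloud('b5')
stand(L,(-.085,.115),'b')
stand(L,(.044,.040),'side')
E
```

```text
b centre low/high [[-0.0842, 0.1153], [-0.0841, 0.1154]]
b plate rect c [-84.7 115.4] size [60.8 60.1] yaw deg 0.2 n 1430
   front edge yaw 0.01 x -0.11471917
side centre low/high [[0.0459, 0.0401], [0.0454, 0.0397]]
side plate rect c [50.3 39.7] size [88.9 74.8] yaw deg -0.32 n 816
   front edge yaw -3.25 x 0.014472402
```

```bash
cat >> h.py <<'E'
def place(src,ly,dst,top=.104):
    g=np.array([*src,top])
    r.move_straight(*tcp(g,ly,back=.07),speed=.2)
    r.move_straight(*tcp(g,ly),speed=.12,max_force=10); st('in')
    command_gripper(.036,50); st('grip')
    r.move_straight(*tcp(g+[0,0,.008],ly),speed=.06); st('lift')
    h=np.array([*dst,top+.008])
    r.move_straight(*tcp(h,0.),speed=.12); st('over')
    print(r.move_straight(*tcp(h-[0,0,.016],0.),speed=.02,max_force=6)); s=st('down')
    a=Rot.from_quat(s['eef_rot']).as_matrix()[:,2]; print('pad z',(s['eef_pos']+OFF*a)[2])
E
python3 - <<'E'
from h import *
place((-.0842,.1153),0.,(.050,.132))
snap('b6');both('b6s')
E
```

```text
in 24.62 F [0.5 0.1 0.2] grip 0.0699
grip 24.98 F [-3.  -0.8  5.5] grip 0.0427
lift 25.26 F [ 0.4 -0.5 -5. ] grip 0.0433
over 26.53 F [-0.1  0.2 -4.5] grip 0.043
True
down 27.02 F [-2.3 -1.2  6.7] grip 0.0428
pad z 0.10468739349177075
```

View pics/b6s.png

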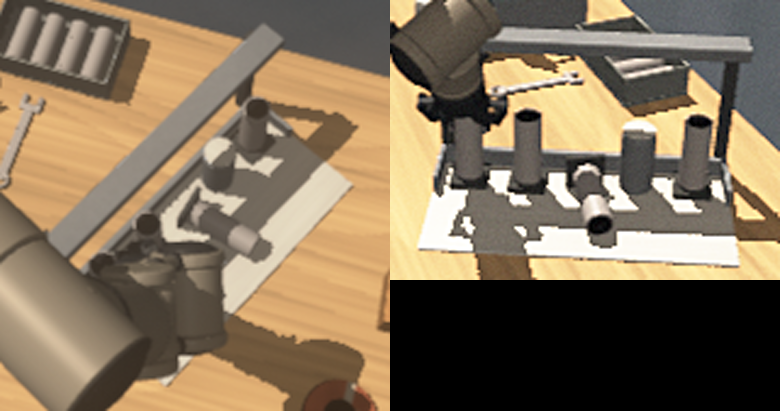

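View pics/b6.png

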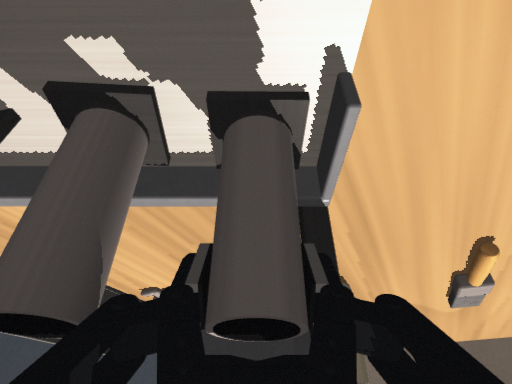

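Leg b is in its place, with its plate at image (260,100) parallel to the fence. I'll release it, back off, and look at it on the way to leg a.

```bash
python3 - <<'E'
from h import *
command_gripper(.062,30); r.hold(.15)
r.move_straight(*tcp([.05,.132,.104],0.,back=.10),speed=.15)
r.move_straight(*tcp([-.06,.06,.25],0.,back=.05),speed=.3); r.hold(.2); st('off')
snap('b7')
L=lanecloud('b7')
stand(L,(.05,.132),'b'); stand(L,(.044,.040),'side')
x,y,z=L[...,0],L[...,1],L[...,2]
k=(abs(y+.06)<.05)&(x>-.09)&(x<.015)&(z>.02)&(z<.06);q=L[k];print(len(q))
for xs in (-.05,-.03,-.01):
    s=q[abs(q[:,0]-xs)<.004]
    A=np.c_[s[:,1],s[:,2],np.ones(len(s))];c=np.linalg.lstsq(A,s[:,1]**2+s[:,2]**2,rcond=None)[0];print('a',xs,c[:2]/2)
E
```

```text
off 29.31 F [ 0.5 -0.7  0.1] grip 0.0615
b centre low/high [[0.0513, 0.1317], [0.0504, 0.1324]]
b plate rect c [ 49.3 132.2] size [89.5 79.1] yaw deg -0.05 n 915
   front edge yaw 0.06 x 0.019607978
side centre low/high [[0.0457, 0.0398], [0.0453, 0.0397]]
side plate rect c [50.4 40. ] size [74.3 89.4] yaw deg 0.04 n 913
   front edge yaw -3.28 x 0.014971981
4038
a -0.05 [-0.06866389  0.02811814]
a -0.03 [-0.06447213  0.02959475]
a -0.01 [-0.060251    0.03103588]
```

View pics/b7.png

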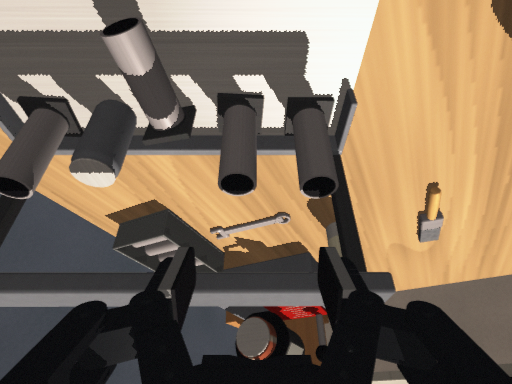

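Leg b stands at (50.5,132) with plate yaw about 0°, about 6 mm from the fence. leg_side and leg a haven't moved. Same procedure for leg a.

```bash
python3 - <<'E'
from h import *
ly=.208;piv=(.041,-.0497)
g=arc(piv,ly,-np.radians(4));print(g)
command_gripper(.07,30)
r.reach(*tcp(g,ly,back=.09)); st('pre')
print(r.move_straight(*tcp(g,ly),speed=.1,max_force=8)); st('in')
command_gripper(.036,40); st('grip')
r.move_straight(*tcp(g+[-.03,-.006,.02],ly),speed=.12); st('tow')
r.move_straight(*tcp([-.15,g[1]-.01,.30],ly),speed=.25); st('up')
tu=.6-(np.pi/2+.07);H=-np.pi/2
r.reach(*tcp([-.085,0,.26],H,t=tu)); st('rot')
r.move_straight(*tcp([-.085,0,.125],H,t=tu),speed=.2); st('low')
both('a1s')
E
```

```text
[-0.05865383 -0.07073219  0.02695127]
pre 30.55 F [-0.2 -0.6  0.1] grip 0.0696
False
in 31.6 F [0.5 0.1 0.2] grip 0.0699
grip 31.95 F [-1.6 -2.2  4. ] grip 0.0428
tow 32.41 F [-0.5 -0.5 -4.2] grip 0.043
up 33.6 F [-1.   1.3 -5.7] grip 0.0425
rot 37.04 F [-0.9  0.2 -4.2] grip 0.0428
low 37.87 F [ 0.5  0.2 -4.2] grip 0.0429
```

View pics/a1s.png

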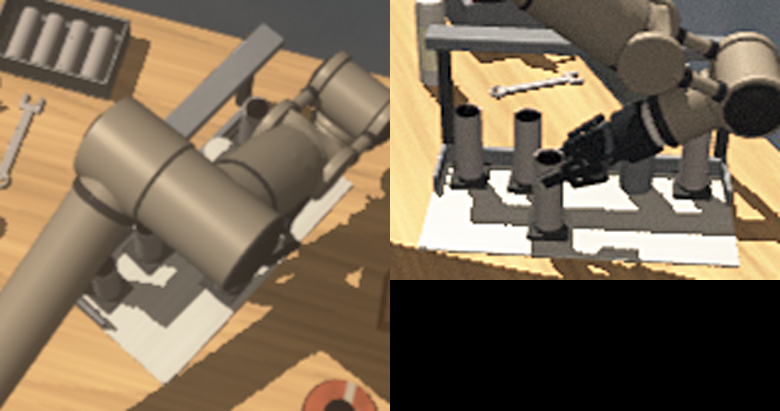

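Leg a is upright in the hand at side-view (550,195). I'll set it down, release, and take the view for the regrasp.

```bash
python3 - <<'E'
from h import *
tu=.6-(np.pi/2+.07);H=-np.pi/2
print(r.move_straight(*tcp([-.085,0,.094],H,t=tu),speed=.03,max_force=6)); s=st('down'); 
a=Rot.from_quat(s['eef_rot']).as_matrix()[:,2]; print('pad z',(s['eef_pos']+OFF*a)[2])
command_gripper(.07,40); r.hold(.2)
e=s['eef_pos'];r.move_straight(e-.09*a,speed=.2)
r.move_straight(e-.09*a+[0,0,.16],speed=.3);st('off')
r.reach(*tcp([-.115,0,.246],0.,back=.02)); r.hold(.15);st('view')
snap('a2')
L=lanecloud('a2'); stand(L,(-.085,0),'a')
E
```

```text
True
down 38.58 F [ 4.3 -1.7  4.8] grip 0.0424
pad z 0.10978876533444284Traceback (most recent call last):
  File "<stdin>", line 7, in <module>
workcell.PlanningError: the arm cannot follow that straight line within its joint ranges
```

```bash
python3 - <<'E'
from h import *
s=st('now');e=np.array(s['eef_pos']);q=s['eef_rot'];print(np.round(s['joint_positions'],2), (e[:2]-O2)@XL,(e[:2]-O2)@YL,e[2])
tu=.6-(np.pi/2+.07);H=-np.pi/2
for name,p,qq in [('up%d'%k,e+[0,0,k/1000],q) for k in (40,80,120)]+[('lean%.1f'%t,e+[0,0,.12],ori(YAW+H,t).as_quat()) for t in (-.8,-.5,-.2)]:
    j=r.solve_ik(p,qq);print(name,None if j is None else np.round(j,2))
E
```

```text
now 39.81 F [-0.1 -0.5 -0.3] grip 0.0702
[-0.42  1.23  0.46  0.04  2.5  -1.52] -0.08491725617230078 -0.08575178661136973 0.15921280931351448
up40 [-0.42  1.2   0.42  0.05  2.57 -1.52]
up80 [-0.42  1.18  0.36  0.05  2.65 -1.51]
up120 None
lean-0.8 [-0.42  0.99  0.5   0.03  2.44 -1.52]
lean-0.5 [-0.42  0.79  0.79  0.02  2.07 -1.53]
lean-0.2 [-0.41  0.59  1.07  0.01  1.68 -1.53]
```

```bash
python3 - <<'E'
from h import *
e=np.array(r.read_state()['eef_pos'])
r.move_straight(e+[0,0,.14],ori(YAW-np.pi/2,-.5).as_quat(),speed=.25);st('up')
r.reach(*tcp([-.115,0,.246],0.,back=.02)); r.hold(.15);st('view')
snap('a2')
L=lanecloud('a2'); stand(L,(-.085,0),'a')
E
```

```text
up 40.52 F [ 0.2  0.2 -0.9] grip 0.0699
view 44.13 F [ 0.2  0.  -0.2] grip 0.0703
a centre low/high [[-0.0841, 0.0002], [-0.0842, 0.0003]]
a plate rect c [-84.9   0.3] size [60.2 60.2] yaw deg 0.26 n 1428
   front edge yaw 0.03 x -0.11471981
```

View pics/a2.png

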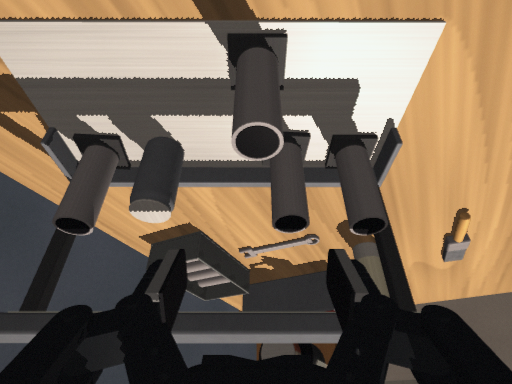

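Leg a stands square at (-84,0). For the carry I'll shift it sideways to y=-44 first, then go in, so it clears leg_side.

```bash
python3 - <<'E'
from h import *
place((-.0842,.0002),0.,(-.084,-.044)) if False else None
top=.104;g=np.array([-.0842,.0002,top])
r.move_straight(*tcp(g,0.,back=.07),speed=.2)
r.move_straight(*tcp(g,0.),speed=.12,max_force=10); st('in')
command_gripper(.036,50); st('grip')
r.move_straight(*tcp(g+[0,0,.008],0.),speed=.06); st('lift')
r.move_straight(*tcp([-.075,-.044,top+.008],0.),speed=.12)
r.move_straight(*tcp([.050,-.044,top+.008],0.),speed=.10); st('over')
print(r.move_straight(*tcp([.050,-.044,top-.008],0.),speed=.02,max_force=6)); s=st('down')
a=Rot.from_quat(s['eef_rot']).as_matrix()[:,2]; print('pad z',(s['eef_pos']+OFF*a)[2])
snap('a3');both('a3s')
E
```

```text
in 45.57 F [ 0.9 -0.4  1.7] grip 0.0699
grip 45.92 F [-2.4 -1.8  5.9] grip 0.0429
lift 46.21 F [ 0.8  0.5 -4.7] grip 0.0427
over 48.13 F [-0.4 -0.3 -4.6] grip 0.0428
True
down 48.62 F [-1.5 -1.5  5.4] grip 0.0425
pad z 0.10484469242535724
```

View pics/a3.png

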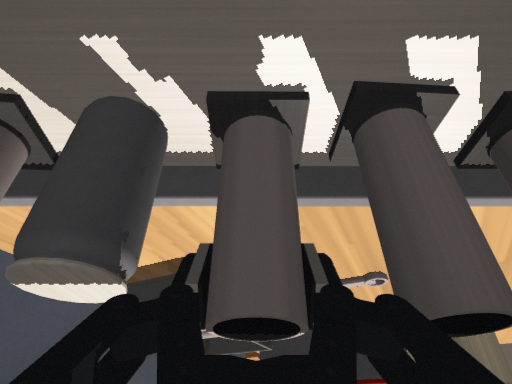

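Leg a is down between the tin and leg_side, its plate at image (260,100) parallel to the fence. Release, back off, and do the final check.

```bash
python3 - <<'E'
from h import *
command_gripper(.060,30); r.hold(.15)
r.move_straight(*tcp([.05,-.044,.104],0.,back=.10),speed=.15)
r.move_straight(*tcp([-.10,.0,.27],0.,back=.05),speed=.3); r.hold(.2); st('off')
snap('a4');both('a4s')
L=lanecloud('a4')
stand(L,(.05,-.044),'a');stand(L,(.05,.132),'b'); stand(L,(.044,.040),'side');stand(L,(.05,-.216),'end')
x,y,z=L[...,0],L[...,1],L[...,2]
L1=np.load('pics/L1.npy')
for nm,M in (('before',L1),('after',L)):
    for n,yc,h in (('end',-.22,.13),('tin',-.132,.112),('side',.044,.13)):
        q=M[(abs(M[...,1]-yc)<.04)&(abs(M[...,0]-.05)<.04)&(M[...,2]>h-.003)&(M[...,2]<h+.01)]
        print(nm,n,'top',np.round(q[:,:2].mean(0),4),len(q))
E
```

```text
off 50.99 F [ 0.6 -0.3  0.5] grip 0.0602
a centre low/high [[0.0514, -0.0431], [0.0505, -0.0435]]
a plate rect c [ 53.2 -44.3] size [68.3 89.2] yaw deg 0.25 n 746
   front edge yaw 0.17 x 0.019724851
b centre low/high [[0.0514, 0.1314], [0.0504, 0.1325]]
b plate rect c [ 49.  131.9] size [78.  91.1] yaw deg 1.0 n 754
   front edge yaw 0.44 x 0.019566663
side centre low/high [[0.0458, 0.0395], [0.0453, 0.0397]]
side plate rect c [50.9 40.9] size [88.2 75.7] yaw deg -1.91 n 740
   front edge yaw -3.38 x 0.015133357
end centre low/high [[0.0518, -0.217], [0.0506, -0.2181]]
end plate rect c [  53.  -213.6] size [69. 69.] yaw deg -1.3 n 754
   front edge yaw -4.21 x 0.019854536
before end top [ 0.0486 -0.2167] 759
before tin top [ 0.047  -0.1295] 855
before side top [0.0434 0.0398] 708
after end top [ 0.0476 -0.2164] 635
after tin top [ 0.046  -0.1294] 765
after side top [0.0423 0.0394] 632
```

View pics/a4.png

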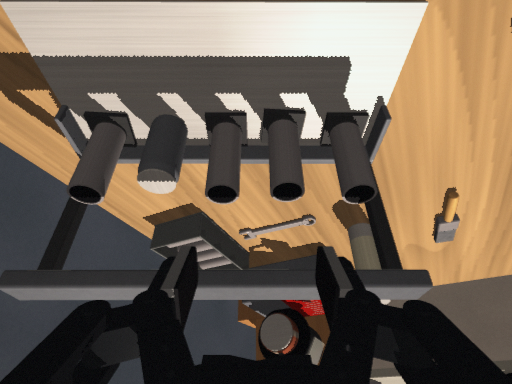

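View pics/a4s.png

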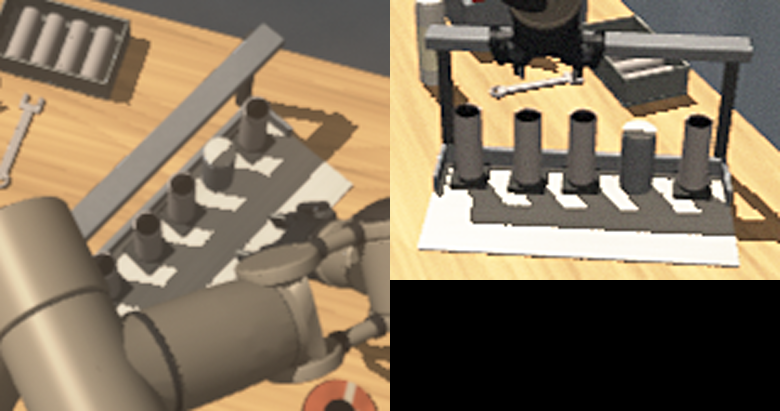

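All five pieces stand in the row, the gripper is clear, and the neighbours haven't moved beyond about 1 mm of view error. Handing in.

```bash
python3 - <<'E'
from h import *
r.finish_job(); st('done')
E
```

```text
the job is handed in; nothing more can be done
the job is handed in; nothing more can be done
```

Both tipped legs now stand upright in the two empty places, and I handed the job in at about 51 s of the 72 s allowed. The hand-in gives no verdict, so the numbers below come from my last wrist-camera check.

**Method:** My first idea, letting the leg pivot in the pads while I lifted it, failed. The grip held it rigid even at 20 N. Instead I lifted each leg, turned it upright over the open strip of the sheet, set it down and regrasped it with the tool leaning back. Then I carried it into its place.

| Leg | Place (lane y, mm) | Measured centre (lane x, y, mm) | Front-edge yaw | Gap to fence |
|---|---|---|---|---|
| tipped_a | -44 | 51, -43 | 0.2° | about 6 mm |
| tipped_b | 132 | 51, 132 | 0.4° | about 6 mm |

- **Neighbours:** the tops of the tin, leg_end and leg_side read within about 1 mm of where they were before I started. That is the same size as the error between the two views.
- **Bystanders:** I saw no change in the pictures but did not measure them. The belt box was outside the final views.
- **Forces:** readings, taken at the end of each move, stayed below about 8 N.
- **Disagreement:** the rectangle fits on the plates were unreliable in the last view because they also picked up the fence (sizes up to 91 mm for a 60 mm plate, yaw up to 1.0° for tipped_b). I relied on the front-edge fits instead.
- **Planning failure:** one straight-line retreat was refused before anything moved, and I replaced it with a reachable one.

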